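# Slide the tall bottle into the caddy bay

### The arm

A 7-joint arm with a two-finger parallel gripper is mounted at the origin on a cart in front of the work surface, level with it; the furniture and walls round the work are solid. World frame = base frame: x ahead of the robot, y to its left, z up, the work surface at z = 0. Lengths are in mm, angles in rad, forces in N, time in s.
With the tool pointing down it reaches from about 400 to 875 mm from the base axis. Payload 4.4 kg.
Tool frame: the origin (TCP) lies at the very end of the fingers, on their centre line; the grasp point (between the pads) lies 19 mm behind it; z points along the fingers, y is the line along which they close (so a half turn about z gives the same grasp; the last joint's range is limited). The gripper opens to 85 mm and grips with 20 to 120 N. Pads are 22 mm wide; open, the fingers measure 114 mm over their backs; the gripper's body (76 mm by 85 mm) begins 54 mm behind the grasp point. The pads swing forward as they close: fully open they stand 13 mm farther back than shut.
Start: joints at [1.255, 0.628, 0.038, 1.517, -0.027, 0.996, -0.02], TCP at [160.715, -629.832, 198.513] pointing down, gripper open.
Joint ranges: [-3.06, 3.06], [-0.37, 2.12], [-1.25, 1.32], [0.18, 2.47], [-1.1, 4.24], [0.23, 1.98], [-2.94, 2.94]. Speed limits (rad/s): [2.57, 2.57, 3.14, 3.14, 3.14, 3.14, 3.14].

### API

Orientations are given as [roll, pitch, yaw] about the fixed x, y, z axes, in that order (R = Rz(yaw) Ry(pitch) Rx(roll)).
In Python, from cell import monitor, viewer, workorder gives the robot as it stands.
- The arm moves only by the tool arm_command, never from a script. Its argument "series" is one flat list of numbers, 5 for each row, row after row: the opening in per cent of the stroke, from 0 (shut) to 100 (fully open), then the shift along the tool's x, y, z in cm, then the turn about the tool's z in degrees. In form: [claw, x, y, z, roll, claw, x, y, z, roll, ...]. A call has exactly 5 rows; each row is the pose to reach, as a shift and turn from the pose commanded when the call began, along the tool's axes at that moment; what a row does not reach only later rows make up. A row lasts 1/12 s, in which the tool goes at most 41.7 mm and 7.16 degrees, less where a joint would pass 70% of its speed; a pose out of reach is approached as far as the arm can. A call with a gripper value outside its range is refused whole. The fingers move at their own pace and stop on an object; the grip force is fixed at half the most. Time passes only in rows, so rows that repeat a pose let the fingers close, or fill a call up. It gives the time, the measured TCP pose, the force, the opening and the grip force at its end, in the units of the state.
- monitor.read_state(): the state, without advancing time (a new reading comes with each control period).
- viewer.get_image(name): name is "scene" or "top" or "wrist"; returns (picture, depth): 384x512x3 uint8, red, green, blue; 384x512 float32, mm along the optical axis (not along the pixel's ray), 0 where there is no reading.
- viewer.camera_model(name): a dict with "mtx" (3x3 intrinsics, pixels), "R" (3x3) and "t" (3): a world point X has camera coordinates R X + t. Camera axes: x right, y down, z forward; pixel columns grow to the right and rows downward; lengths in mm; the calibration is good to about 2 mm. The wrist camera is an equidistant fisheye: a pixel r from the principal point sees the ray r / f radians off the axis. A picture is of the moment at which its call begins: read the wrist's pose just before it. camera_model takes no time and is no camera call; for the wrist camera it gives the pose at the moment of the call.
- workorder.finish_job(): hands the job in; it is judged then, once.
The state is a dict: "clock": time; "qpos": joint angles; "qd": joint speeds; "tau": joint torques, N m; "eef_pos": TCP position; "tool_rot": TCP orientation; "force": force on the tool from outside, world axes, zero at the start; "torque": the same for the moment, N m; "width": finger opening in mm; "gripper_force": force on a finger pad.
Only numpy, scipy, OpenCV 4.12 (cv2) and the standard library are available. Lean on these libraries where they do the work, as an engineer would, in place of code of your own. Each camera call takes 0.05 s, during which the arm holds its last target. There are 200 camera calls.

### The job

Clear the working area of the desk: push the tall slim bottle across the desk into the open bay of the wooden caddy until it stands fully home against the bay's back wall. Push it low and gently so that it slides upright and never tips; do not grip or lift it, and leave the glue stick, the stapler and the sticky notes where they are.

Things in the scene. Friction and masses are not known exactly. Their poses are not given: they have to be found in the camera images.
- tall_bottle: closed slim round white bottle with a dark cap, standing upright; 52 mm diameter, 165 mm tall, straight-sided for most of its height and narrower at the neck, about 0.22 kg. Origin: centre of its underside, z axis up its axis. Pushed more than about 30 mm above the desk it may tip over.
- caddy: low wooden desk caddy, fixed; walls 28 mm high, 8 mm thick. Its bay opens to its own -x, roughly the robot's left (world +y, up to 0.3 rad off); the bottle slides in on the bare desk along its +x. Origin: on the desk where the bottle's axis stands when fully home. Bay back wall face at x = +26 mm; side walls' inner faces at y = +-34 mm. A small tray lies behind the back wall, out to x = +96 mm.
- caddy_mouth (a point): centre of the bay's open mouth, on the desk, 48 mm out from the caddy's origin along its -x; axes as the caddy's. From x = -18 mm of the caddy the side walls flare outward as lips up to this mouth, where the opening is about 103 mm wide.
- glue_stick: standing glue stick, 25 mm diameter, 82 mm tall, bystander beyond the work. Origin: centre of its underside.
- stapler: stapler, 34 x 130 x 33 mm, long along its own y, bystander close to the robot. Origin: centre of its underside.
- notes_small: square block of sticky notes, 67 x 67 x 16 mm, bystander beyond the work. Origin: centre of its underside.

How it is judged (in metres and radians):
At the end, for the whole second after the job is handed in: The bottle stands upright (within 0.08 rad) and at rest on the desk inside the bay, not more than 6 mm short of the back wall; the glue stick, stapler and sticky notes are within 15 mm of where they stood (x of tall_bottle in the frame of caddy between -0.006 and 0.006 m and y of tall_bottle in the frame of caddy between -0.012 and 0.012 m and height (world z) of tall_bottle below 0.004 m and angle between tall_bottle's own z axis and vertical below 0.08 rad and linear speed of tall_bottle below 0.02 m/s and distance of each of glue_stick, stapler, notes_small from where it was at the start of the episode below 0.015 m); the robot touches nothing.
It fails at once if the bottle is tipped by more than 0.25 rad (angle between tall_bottle's own z axis and vertical above 0.25 rad).
It fails at once if the bottle is lifted off the desk (its underside more than 8 mm up) (height (world z) of tall_bottle above 0.008 m).
It fails at once if the bottle is gripped or shoved hard (more than 30 N from the fingers) (contact force between the fingers and tall_bottle above 30 N).
It fails at once if the glue stick, the stapler or the sticky notes are moved by more than 15 mm (distance of any of glue_stick, stapler, notes_small from where it was at the start of the episode above 0.015 m).
It also fails if it takes over 58 s, if anything falls off the work surface, if the arm or the gripper's body presses on something with over 40 N, if the wrist force passes 120 N, or if a joint passes its speed limit or range.

## Working session

There is one attempt and no reset: what is moved stays moved. The work goes in short steps, Python scripts to look and compute and a tool call to move; the robot and the scene stay as the last step left them, time stands still between calls to the robot, and variables do not carry over. Pictures are saved under pics/ and viewed, at most 10 in all, crops included, and the job is handed in when it is done.

Besides the shell and the picture viewer there is one more tool, called after "Request:" as name(argument=value, ...), one argument or row to a line, values as JSON. arm_command: Moves the arm, as the interface text tells. Its arguments: {"type":"object","properties":{"series":{"type":"array","items":{"type":"number"}}},"required":["series"]}

```bash
mkdir -p pics
python3 - <<'E'
from cell import monitor, viewer
import cv2, numpy as np
s=monitor.read_state(); print(s)
for n in ("top","scene"):
    im,d=viewer.get_image(n); cv2.imwrite(f"pics/{n}0.png",im[:,:,::-1]); np.savez(f"pics/{n}0.npz",im=im,d=d,**viewer.camera_model(n))
    print(n,viewer.camera_model(n))
E
```

```text
{'clock': 0.0, 'qpos': array([ 1.25520636,  0.62938409,  0.03843387,  1.51837559, -0.02702616,
        0.99628965, -0.02001021]), 'qd': array([ 2.53477784e-04, -3.08798218e-05,  1.37906250e-03,  7.13256627e-04,
        1.71832003e-03,  5.96825274e-04,  2.42363711e-05]), 'tau': array([ 4.65068820e-05, -5.63396502e+01,  1.22588620e+00, -1.93446887e+01,
        1.08568932e-02,  1.04483348e-02,  4.03849540e-06]), 'eef_pos': array([ 160.54825036, -629.14382668,  197.56196524]), 'tool_rot': array([-3.13965348e+00,  1.08065287e-06,  2.49771880e-01]), 'force': array([ 0.61163612,  0.06505687, -0.35275428]), 'torque': array([ 0.01906125,  0.05440553, -0.068483  ]), 'gripper_force': 0.0, 'width': 85.34706716031225}
top {'mtx': array([[439.65480956,   0.        , 259.57338717],
       [  0.        , 439.65480956, 195.14599489],
       [  0.        ,   0.        ,   1.        ]]), 'R': array([[-0.0050321 , -0.99936366,  0.0353121 ],
       [-0.99544559,  0.00164438, -0.09531726],
       [ 0.09519854, -0.03563092, -0.99482042]]), 't': array([-60.63633694, 561.79048743, 853.91560689])}
scene {'mtx': array([[402.77458875,   0.        , 257.41312148],
       [  0.        , 402.77458875, 192.2864841 ],
       [  0.        ,   0.        ,   1.        ]]), 'R': array([[-0.82061233, -0.57104978,  0.02230569],
       [-0.3277967 ,  0.43836207, -0.83689188],
       [ 0.46812896, -0.69407553, -0.54691356]]), 't': array([417.70224457, 222.63373272, 576.41412556])}
```

View pics/top0.png

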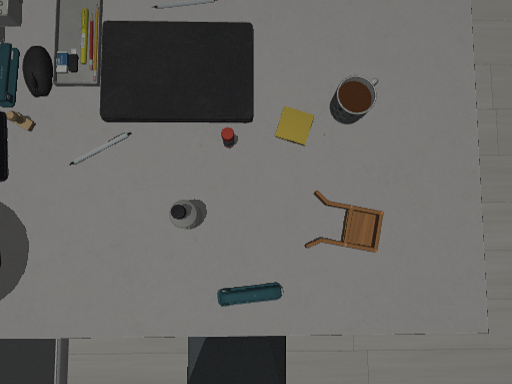

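View pics/scene0.png

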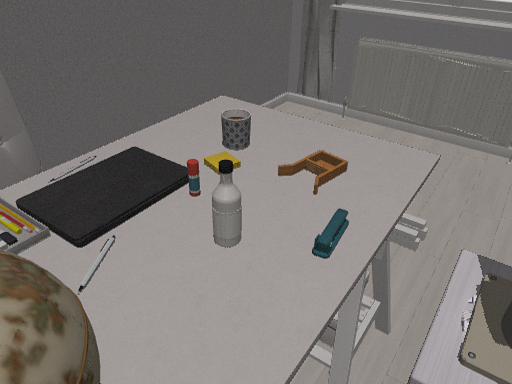

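The top view shows the bottle at about (183,213) with its cap at (179,212). The caddy's lips are at about (318,193) and (308,245) with the tray at (363,229), so the bay opens left. The glue stick is at (228,136), the notes at (295,126) and the stapler at (250,294). The scene view agrees: the bottle is upright at (227,210) and the caddy bay at (315,170) is clear.

```bash
cat > h.py <<'E'
import numpy as np, cv2
def cast(m,uv,z):
    uv=np.atleast_2d(uv).astype(float)
    r=np.c_[uv,np.ones(len(uv))]@np.linalg.inv(m["mtx"]).T@m["R"]
    c=-m["R"].T@m["t"]
    return c+r*((z-c[2])/r[:,2])[:,None]
def pts(m,mask):
    v,u=np.nonzero(mask&(m["d"]>0)); d=m["d"][v,u]
    cam=(np.c_[u,v,np.ones(len(u))]@np.linalg.inv(m["mtx"]).T)*d[:,None]
    return (cam-m["t"])@m["R"]
E
python3 - <<'E'
from h import *
for n in ("top","scene"):
    m=dict(np.load(f"pics/{n}0.npz")); hsv=cv2.cvtColor(m["im"],cv2.COLOR_RGB2HSV)
    H,S,V=[hsv[:,:,i].astype(int) for i in range(3)]
    box=np.zeros(H.shape,bool)
    if n=="top": box[180:265,295:395]=1
    else: box[140:200,265:360]=1
    wood=box&(S>90)&(H<25)
    P=pts(m,wood); print(n,"wood",len(P),np.percentile(P[:,2],[1,25,50,75,99]).round(1))
    rim=P[(P[:,2]>22)]
    if n=="top":
        u,v=np.meshgrid(range(512),range(384))
        Q=cast(m,np.c_[u[wood],v[wood]],28)[:,:2]
        np.save("pics/rim.npy",rim)
        print("rim",len(rim),rim.min(0).round(),rim.max(0).round())
        rect=cv2.minAreaRect(rim[:,:2].astype(np.float32)); print(rect)
    # bottle by depth
    allp=pts(m,np.ones(H.shape,bool))
    if n=="top": base=allp
    allp=allp[(np.hypot(allp[:,0]-np.array(480),allp[:,1]-80)<150)]
    for lo,hi in((20,60),(60,100),(100,140),(140,162),(162,175)):
        q=allp[(allp[:,2]>lo)&(allp[:,2]<hi)]; 
        if len(q): print(lo,hi,len(q),q.min(0).round(1),q.max(0).round(1),np.median(q,0).round(1))
m=dict(np.load("pics/top0.npz"))
for nm,uv,z in(("cap",(179,212),165),("glue",(228,133),82),("notes",(295,125),16),("stapler",(250,293),33),("mug",(354,97),90),("lipL",(317,193),28),("lipR",(307,245),28)): print(nm,cast(m,uv,z).round(1))
c=cv2.resize(m["im"][180:262,295:395],None,fx=7,fy=7,interpolation=cv2.INTER_CUBIC); cv2.imwrite("pics/caddy.png",np.clip(c[:,:,::-1]*1.6,0,255).astype(np.uint8))
E
```

```text
top wood 1812 [ 1.2  5.2 19.7 28.5 32. ]
rim 877 [ 449. -309.   22.] [ 570. -154.   33.]
((501.33935546875, -234.34716796875), (142.70358276367188, 115.00240325927734), 79.15184020996094)
20 60 229 [346.6 -23.2  22.6] [534.7  81.3  58.4] [366.1   7.8  32.2]
60 100 86 [495.1  53.8  60.6] [546.   99.7  99.9] [511.6  58.7  80.6]
100 140 434 [496.6  55.7 100.2] [545.9 104.8 139.7] [516.2  72.  111.5]
140 162 11 [509.   68.  152.9] [527.4  80.4 161.8] [517.5  70.2 155.8]
162 175 167 [508.7  68.9 162.1] [532.1  91.3 168.8] [520.4  79.6 165.4]
scene wood 1242 [ 1.9 10.4 18.6 25.9 29.1]
20 60 688 [343.9 -21.9  20. ] [538.2 110.8  60. ] [498.5  94.6  33.3]
60 100 556 [494.1  65.8  60. ] [540.6 110.4  99.9] [504.8 102.3  79.9]
100 140 525 [495.3  65.6 100. ] [542.8 108.6 139.9] [511.8  93.  113.2]
140 162 139 [507.8  78.7 140.1] [527.6  95.6 161.7] [514.5  91.1 152. ]
162 175 97 [508.4  70.8 162.1] [531.8  94.9 166.2] [519.   85.7 164.8]
cap [[520.3  77.6 165. ]]
glue [[675.3  -1.1  82. ]]
notes [[ 708.5 -137.1   16. ]]
stapler [[369.3 -42.7  33. ]]
mug [[ 744.6 -242.6   90. ]]
lipL [[ 565.7 -178.4   28. ]]
lipR [[ 461.7 -156.5   28. ]]
```

View pics/caddy.png

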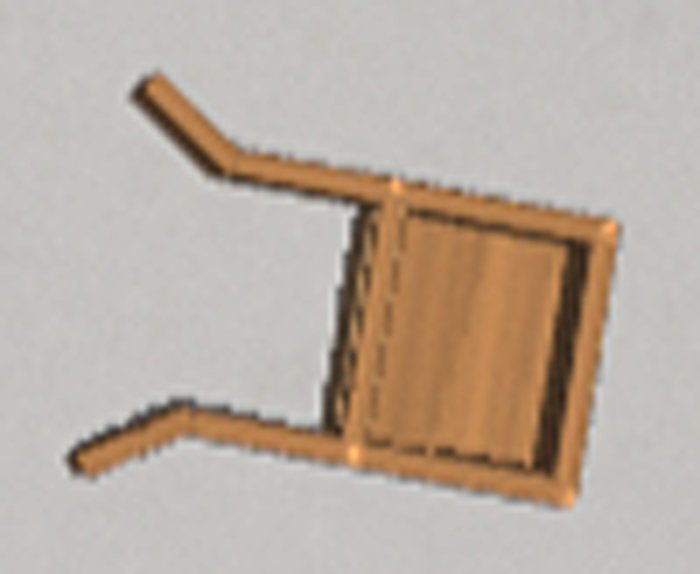

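The crop shows the tray's outer corners at crop pixels (617,226) and (575,505). The back wall's bay-side top edge runs (386,195) to (345,440). The outer bends are at (237,150) and (186,434).

Run:
```python
from h import *
m=dict(np.load("pics/top0.npz"))
f=lambda L,z:cast(m,np.array(L)/7.+[294.57,179.57],z)[:,:2]
L=dict(tray=[(617,226),(575,505)],back=[(386,195),(345,440)],bend_out=[(237,150),(186,434)],bend_in=[(225,175),(188,405)],lip=[(152,72),(78,470)])
for k,v in L.items():
    p=f(v,28); d=p[0]-p[1]; print(k,p.round(1).tolist(),"mid",p.mean(0).round(1),"len",np.linalg.norm(d).round(1))
T=f(L["tray"],28); B=f(L["bend_out"],28)
# side wall directions + rear direction
for a,b in((B[0],T[0]),(B[1],T[1])): d=b-a; print("side dir",np.degrees(np.arctan2(d[1],d[0])),np.linalg.norm(d))
d=T[1]-T[0]; print("rear normal", np.degrees(np.arctan2(d[1],d[0]))+90)
d=T[0]-T[1]; print(np.degrees(np.arctan2(d[1],d[0]))-90)
ang=np.arctan2(*(T.mean(0)-B.mean(0))[::-1]); 
ux=np.array([np.cos(ang),np.sin(ang)]); print("yaw",ang, "origin from tray",T.mean(0)-96*ux,"from back",f(L["back"],28).mean(0)-26*ux)
```

```text
tray [[527.3, -311.0], [447.5, -296.3]] mid [ 487.4 -303.7] len 81.1
back [[536.4, -244.1], [466.4, -230.6]] mid [ 501.4 -237.4] len 71.3
bend_out [[549.5, -201.2], [468.3, -185.0]] mid [ 508.9 -193.1] len 82.8
bend_in [[542.3, -197.6], [476.5, -185.7]] mid [ 509.4 -191.7] len 66.8
lip [[572.1, -177.0], [458.3, -153.9]] mid [ 515.2 -165.5] len 116.1
side dir -101.43920537557064 112.0278197536971
side dir -100.56423444883873 113.29782381731981
rear normal 259.5669851060143
-100.43301489398573
yaw -1.762769525453364 origin from tray [ 505.73478562 -209.44945374] from back [ 506.356428   -211.82816858]
```

```bash
cat >> h.py <<'E'
from cell import monitor, viewer
def shift(*W,yaw=None):
    s=monitor.read_state(); p=s["eef_pos"]; y=s["tool_rot"][2] if yaw is None else yaw
    X=np.array([np.cos(y),np.sin(y),0]);Y=np.array([np.sin(y),-np.cos(y),0])
    for w in W:
        d=np.array(w)-p; print("cm",(np.array([d@X,d@Y,-d[2]])/10).round(2),"len",np.linalg.norm(d).round()); p=np.array(w)
E
python3 - <<'E'
from h import *
shift((290,-480,235),(400,-325,235)); shift((290,-480,235)); print("after roll")
shift((290,-480,235),(400,-325,235),(430,-130,235),(440,60,235),(523,205,235),(523,205,60),yaw=-0.049)
E
```

```text
cm [ 16.23 -11.26  -3.73] len 201.0
cm [ 14.49 -12.3    0.  ] len 190.0
cm [ 16.23 -11.26  -3.73] len 201.0
after roll
cm [ 12.2  -15.54  -3.73] len 201.0
cm [ 10.23 -16.02   0.  ] len 190.0
cm [  2.04 -19.62   0.  ] len 197.0
cm [  0.07 -19.03   0.  ] len 190.0
cm [  7.58 -14.89   0.  ] len 167.0
cm [ 0.   0.  17.5] len 175.0
```

Request:
arm_command(
  series=[100, 2.7, -1.9, -1.5, 3.4, 100, 6.2, -4.3, -3, 6.8, 100, 9.7, -6.7, -3.7, 10.2, 100, 13, -9, -3.7, 13.6, 100, 16.2, -11.3, -3.7, 17.1],
)

```text
clock: 0.52
eef_pos: [290.3, -479.7, 235.9]
tool_rot: [3.141, -0.001, -0.052]
force: [1.9, 0.1, -0.3]
width: 85.0
gripper_force: 0.0
```

Request:
arm_command(
  series=[100, 2, -3.2, 0, 0, 100, 4, -6.4, 0, 0, 100, 6, -9.6, 0, 0, 100, 8.1, -12.8, 0, 0, 100, 10.2, -16, 0, 0],
)

```text
clock: 0.93
eef_pos: [399.4, -324.3, 235.4]
tool_rot: [-3.141, 0.0, -0.049]
force: [0.7, -0.3, 0.4]
width: 85.3
gripper_force: 0.0
```

Request:
arm_command(
  series=[100, 0.4, -3.9, 0, 0, 100, 0.8, -7.8, 0, 0, 100, 1.2, -11.8, 0, 0, 100, 1.6, -15.7, 0, 0, 100, 2, -19.6, 0, 0],
)

```text
clock: 1.35
eef_pos: [428.0, -129.3, 235.4]
tool_rot: [-3.142, 0.0, -0.049]
force: [1.8, -0.2, 0.8]
width: 85.4
gripper_force: 0.0
```

Request:
arm_command(
  series=[100, 0.3, -3.8, 0, 0, 100, 0.5, -7.6, 0, 0, 100, 0.6, -11.4, 0, 0, 100, 0.5, -15.2, 0, 0, 100, 0.3, -19, 0, 0],
)

```text
clock: 1.77
eef_pos: [440.3, 60.1, 235.5]
tool_rot: [3.142, -0.0, -0.049]
force: [0.5, -0.1, 0.5]
width: 85.3
gripper_force: 0.0
```

Request:
arm_command(
  series=[100, 1.5, -3, 0, 0, 100, 3, -6, 0, 0, 100, 4.5, -9, 0, 0, 100, 6, -12, 0, 0, 100, 7.6, -14.9, 0, 0],
)

```text
clock: 2.18
eef_pos: [523.9, 205.1, 235.2]
tool_rot: [3.141, 0.001, -0.048]
force: [1.4, 0.2, 0.3]
width: 85.4
gripper_force: 0.0
```

Request:
arm_command(
  series=[100, 0, 0, 3, 0, 100, 0, 0, 6.5, 0, 100, 0, 0, 10, 0, 100, 0, 0, 13.5, 0, 100, 0, 0, 17, 0],
)

```text
clock: 2.6
eef_pos: [523.5, 203.4, 63.9]
tool_rot: [3.142, 0.0, -0.049]
force: [0.5, 0.6, -0.2]
width: 85.2
gripper_force: 0.0
```

Run:
```python
from h import *
print(monitor.read_state()["eef_pos"])
for n in ("top","scene","wrist"):
    im,d=viewer.get_image(n); np.savez(f"pics/{n}1.npz",im=im,d=d,**viewer.camera_model(n)); cv2.imwrite(f"pics/{n}1.png",im[:,:,::-1])
```

```text
[523.47254417 203.36533585  63.8608997 ]
```

View pics/scene1.png

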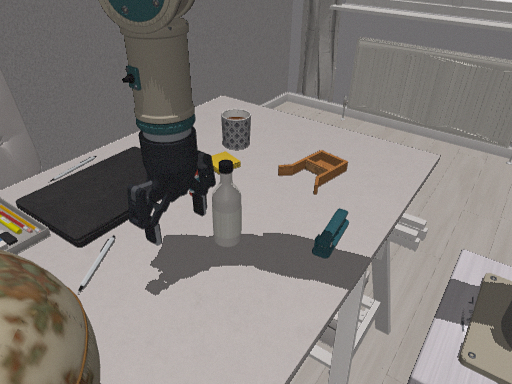

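The gripper is at (170,195), left of the bottle, with knuckles that look wider than the fingertips. I'll profile it from the depth data to see which part would touch first.

Run:
```python
from h import *
y=-0.049;c=np.array([523.5,203.4,63.9])
X=np.array([np.cos(y),np.sin(y),0]);Y=np.array([np.sin(y),-np.cos(y),0])
for n in("scene","top"):
    m=dict(np.load(f"pics/{n}1.npz")); P=pts(m,np.ones((384,512),bool))-c
    Q=np.c_[P@X,P@Y,P[:,2]]; Q=Q[(abs(Q[:,0])<60)&(abs(Q[:,1])<90)]
    for z in range(-15,150,8):
        q=Q[(Q[:,2]>=z)&(Q[:,2]<z+8)]
        if len(q)>2: print(n,z,len(q),"x",np.percentile(q[:,0],[1,99]).round(),"y",np.percentile(q[:,1],[0,1,99,100]).round())
```

```text
scene 33 8 x [-12.   3.] y [-48. -48.  46.  46.]
scene 41 74 x [-15.   6.] y [-54. -53.  52.  57.]
scene 49 120 x [-15.   7.] y [-55. -55.  57.  57.]
scene 57 130 x [-15.   7.] y [-55. -55.  58.  58.]
scene 65 130 x [-15.   8.] y [-55. -55.  58.  59.]
scene 73 102 x [-16.   7.] y [-56. -55.  54.  57.]
scene 81 150 x [-17.   7.] y [-72. -72.  71.  75.]
scene 89 355 x [-17.   9.] y [-74. -73.  75.  76.]
scene 97 340 x [-20.   9.] y [-73. -72.  73.  74.]
scene 105 391 x [-21.  10.] y [-72. -71.  71.  75.]
scene 113 334 x [-22.  11.] y [-71. -71.  70.  72.]
scene 121 377 x [-23.   8.] y [-70. -69.  70.  71.]
scene 129 490 x [-23.   7.] y [-69. -68.  67.  69.]
scene 137 467 x [-16.   8.] y [-68. -67.  66.  70.]
scene 145 88 x [-14.   6.] y [-63. -40.  62.  62.]
top 89 5 x [-12. -11.] y [52. 52. 64. 64.]
top 97 56 x [-13.  14.] y [49. 50. 77. 77.]
top 105 74 x [-16.  17.] y [31. 32. 75. 75.]
top 113 74 x [-15.  18.] y [34. 34. 75. 75.]
top 121 64 x [-16.  17.] y [28. 28. 74. 74.]
top 129 40 x [-18.  15.] y [25. 26. 73. 73.]
top 137 45 x [-12.  12.] y [38. 38. 72. 72.]
top 145 228 x [-11.  13.] y [35. 37. 71. 71.]
```

```bash
cat >> h.py <<'E'
def profile(m,c,y=-0.049,zs=range(-15,150,8)):
    X=np.array([np.cos(y),np.sin(y),0]);Y=np.array([np.sin(y),-np.cos(y),0])
    P=pts(m,np.ones((384,512),bool))-c
    Q=np.c_[P@X,P@Y,P[:,2]]; Q=Q[(abs(Q[:,0])<60)&(abs(Q[:,1])<80)]
    for z in zs:
        q=Q[(Q[:,2]>=z)&(Q[:,2]<z+8)]
        if len(q)>2: print(z,len(q),"x",np.percentile(q[:,0],[1,99]).round(),"y",np.percentile(q[:,1],[0,1,99,100]).round())
def snap(n):
    im,d=viewer.get_image(n); return dict(im=im,d=d,**viewer.camera_model(n))
E
python3 - <<'E'
from h import *
s=monitor.read_state();print(s["clock"],s["eef_pos"])
m=snap("scene"); s=monitor.read_state();print(s["clock"],s["eef_pos"])
profile(m,s["eef_pos"])
p=cast(m,(155,238),60);print(p, m["d"][225:240,150:160].round())
E
```

```text
2.75 [521.39035136 202.44141242  63.31925849]
2.8 [523.53738528 203.33221249  65.52791575]
41 39 x [-13.   9.] y [-49. -49.  51.  51.]
49 108 x [-13.   8.] y [-56. -56.  55.  57.]
57 125 x [-13.   9.] y [-56. -56.  56.  57.]
65 123 x [-13.   9.] y [-57. -56.  56.  56.]
73 125 x [-13.   9.] y [-56. -56.  56.  56.]
81 97 x [-14.   9.] y [-59. -59.  65.  67.]
89 247 x [-15.  10.] y [-74. -74.  71.  73.]
97 348 x [-18.  10.] y [-74. -73.  73.  74.]
105 408 x [-19.  12.] y [-73. -72.  71.  72.]
113 374 x [-19.  13.] y [-72. -71.  70.  72.]
121 322 x [-21.  10.] y [-71. -71.  68.  71.]
129 469 x [-21.   9.] y [-70. -69.  68.  70.]
137 472 x [-20.   9.] y [-70. -69.  66.  69.]
145 329 x [-14.  10.] y [-68. -67.  64.  66.]
[[572.8340076  207.84572081  60.        ]] [[561. 566. 566. 565. 564. 566. 567. 571.   0. 792.]
 [563. 566. 567. 565. 565. 566. 568. 571. 791. 790.]
 [566. 568. 568. 568. 566. 568. 569. 571. 573. 791.]
 [566. 568. 570. 569. 568. 568. 570. 571. 574. 787.]
 [568. 568. 570. 570. 568. 569. 570. 571. 574. 786.]
 [566. 569. 570. 571. 568. 571. 573. 575. 575. 781.]
 [566. 571. 573. 572.   0. 570. 572. 572. 574. 778.]
 [571. 570. 573. 573. 573. 571. 572. 574. 577. 776.]
 [570. 571. 572. 575. 574. 572. 572. 575. 576. 772.]
 [569. 573. 573. 573. 575. 573. 573. 576.   0. 579.]
 [571. 572. 574. 577. 575. 575. 573. 576. 578. 581.]
 [571. 573. 575. 577. 576. 576. 575. 576. 579. 579.]
 [574. 573. 574. 578. 580. 577. 576. 580. 579. 581.]
 [573. 574. 575. 578. 579. 579. 577. 577. 582. 582.]
 [577. 576. 576. 578. 581. 579. 577. 580. 580. 582.]]
```

Request:
arm_command(
  series=[100, 0, 0, 1, 0, 100, 0, 0, 2, 0, 100, 0, 0, 3, 0, 100, 0, 0, 3.8, 0, 100, 0, 0, 3.8, 0],
)

```text
clock: 3.22
eef_pos: [522.8, 203.0, 26.1]
tool_rot: [3.141, 0.002, -0.049]
force: [0.1, 0.0, 0.1]
width: 85.3
gripper_force: 0.0
```

Run:
```python
from h import *
s=monitor.read_state();print(s["clock"],s["eef_pos"],s["force"])
m=snap("scene"); c=s["eef_pos"].copy(); c[2]=0
profile(m,c,zs=range(8,130,8)); cv2.imwrite("pics/s2.png",cv2.resize(m["im"][130:290,80:280,::-1],None,fx=4,fy=3.75))
```

```text
3.2167 [522.76357076 203.01492145  26.14837846] [0.14348802 0.01990416 0.14041666]
72 57 x [-11.  11.] y [-54. -53.  48.  48.]
80 111 x [-11.  11.] y [-57. -57.  55.  56.]
88 112 x [-11.  11.] y [-58. -57.  56.  56.]
96 121 x [-12.  10.] y [-58. -57.  55.  56.]
104 98 x [-11.  12.] y [-57. -57.  50.  54.]
112 103 x [-13.   9.] y [-73. -71.  69.  71.]
120 299 x [-13.  13.] y [-75. -75.  73.  74.]
128 307 x [-17.  13.] y [-75. -74.  71.  72.]
```

View pics/s2.png

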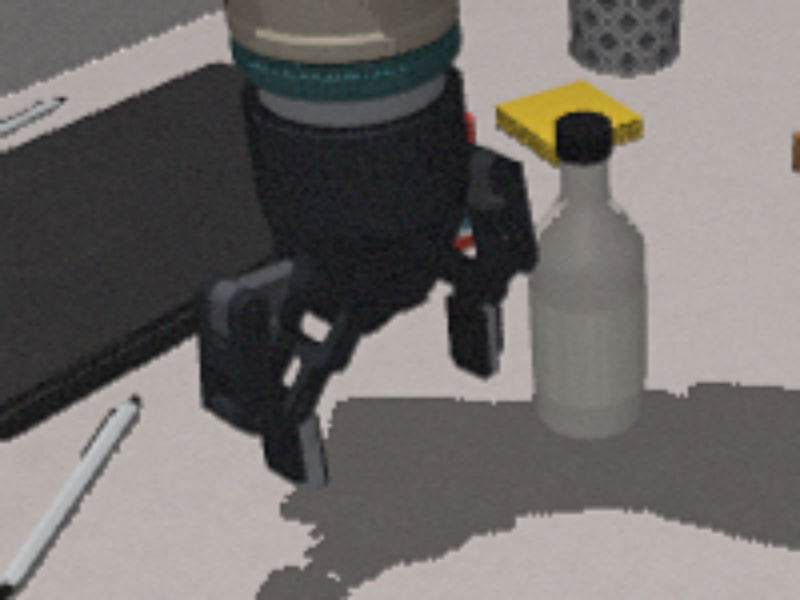

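Fingertips are at crop (315,485) and (490,375), and appear well above the desk. I'll check this against projection.

Run:
```python
from h import *
m=viewer.camera_model("scene"); print("cam",(-m["R"].T@m["t"]).round())
c=np.array([522.8,203,0]);y=-.049;Y=np.array([np.sin(y),-np.cos(y),0]);X=np.array([np.cos(y),np.sin(y),0])
for z in (26,39,55,74):
  for sgn in(-1,1):
    for sx in (-11,11):
      p=c+Y*sgn*50+X*sx+[0,0,z]; q=m["mtx"]@(m["R"]@p+m["t"]); print(z,sgn,sx,(q[:2]/q[2]).round(), "crop",((q[:2]/q[2]-[80,130])*[4,3.75]).round())
for i in range(4): s=monitor.read_state(); print(s["clock"],s["eef_pos"])
t=snap("top"); profile(t,np.array([522.8,203,0]),zs=range(60,260,10)); cv2.imwrite("pics/t2.png",t["im"][:,:,::-1])
```

```text
cam [146. 541. 492.]
26 -1 -11 [162. 284.] crop [328. 579.]
26 -1 11 [153. 278.] crop [291. 555.]
26 1 -11 [207. 251.] crop [507. 454.]
26 1 11 [198. 246.] crop [470. 434.]
39 -1 -11 [161. 278.] crop [325. 557.]
39 -1 11 [152. 272.] crop [287. 532.]
39 1 -11 [206. 245.] crop [505. 432.]
39 1 11 [197. 240.] crop [468. 413.]
55 -1 -11 [160. 271.] crop [320. 528.]
55 -1 11 [150. 264.] crop [282. 504.]
55 1 -11 [206. 238.] crop [504. 405.]
55 1 11 [197. 233.] crop [466. 385.]
74 -1 -11 [159. 262.] crop [314. 493.]
74 -1 11 [149. 255.] crop [276. 470.]
74 1 -11 [205. 229.] crop [501. 372.]
74 1 11 [196. 224.] crop [463. 352.]
3.2667 [523.08530616 203.11737826  26.74751908]
3.2667 [523.08530616 203.11737826  26.74751908]
3.2667 [523.08530616 203.11737826  26.74751908]
3.2667 [523.08530616 203.11737826  26.74751908]
120 24 x [-12.  13.] y [51. 52. 76. 76.]
130 46 x [-12.  16.] y [32. 33. 76. 76.]
140 58 x [-15.  18.] y [34. 34. 74. 74.]
150 52 x [-16.  18.] y [27. 27. 73. 74.]
160 34 x [-12.  12.] y [29. 33. 72. 72.]
170 178 x [-11.  13.] y [36. 38. 70. 71.]
180 20 x [-10.  10.] y [37. 37. 58. 62.]
190 47 x [-34.  32.] y [10. 13. 40. 40.]
200 65 x [-35.  34.] y [ 9. 10. 39. 40.]
210 73 x [-35.  33.] y [ 9.  9. 40. 40.]
220 91 x [-34.  32.] y [ 8. 15. 39. 39.]
230 135 x [-36.  33.] y [ 3.  5. 38. 39.]
250 118 x [-36.  35.] y [ 5.  7. 40. 40.]
```

Request:
arm_command(
  series=[100, 0, 0, 0.5, 0, 100, 0, 0, 1, 0, 100, 0, 0, 1.5, 0, 100, 0, 0, 1.8, 0, 100, 0, 0, 1.8, 0],
)

```text
clock: 3.73
eef_pos: [523.2, 203.2, 8.7]
tool_rot: [3.141, 0.001, -0.049]
force: [-0.4, -0.3, 0.1]
width: 85.1
gripper_force: 0.0
```

```bash
cat >> h.py <<'E'
def tips(y=-0.049):
    s=monitor.read_state(); m=snap("scene"); c=s["eef_pos"]*[1,1,0]
    X=np.array([np.cos(y),np.sin(y),0]);Y=np.array([np.sin(y),-np.cos(y),0])
    P=pts(m,m["im"].max(2)<75)-c; a,b=P@X,P@Y
    for lo,hi in((-60,-38),(38,60)):
        z=P[(abs(a)<16)&(b>lo)&(b<hi)&(P[:,2]>6)][:,2]; print(lo,len(z),np.percentile(z,[0,2,5,20]).round(1))
    print(s["clock"],s["eef_pos"].round(1),s["force"].round(2),s["qpos"].round(4))
    return m
E
python3 - <<'E'
from h import *
tips();tips()
E
```

```text
-60 1778 [ 61.5  69.6  80.2 119.6]
38 503 [54.2 58.8 61.6 76.5]
3.7333 [523.2 203.2   8.7] [-0.43 -0.27  0.13] [-0.3899  0.7781 -0.0474  1.9055  0.0748  0.461  -2.1102]
-60 1761 [ 57.6  69.8  80.  119.4]
38 503 [55.5 58.4 61.6 76.7]
3.7833 [523.4 203.3   9. ] [-0.95 -0.46  0.66] [-0.3899  0.7776 -0.0475  1.9053  0.0748  0.4613 -2.1103]
```

Request:
arm_command(
  series=[100, 0, 0, 0.2, 0, 100, 0, 0, 0.4, 0, 100, 0, 0, 0.6, 0, 100, 0, 0, 0.7, 0, 100, 0, 0, 0.7, 0],
)

```text
clock: 4.25
eef_pos: [523.6, 203.3, 2.2]
tool_rot: [3.141, 0.0, -0.049]
force: [0.1, -0.5, -0.1]
width: 85.3
gripper_force: 0.0
```

Request:
arm_command(
  series=[100, 0, 0, 0.1, 0, 100, 0, 0, 0.2, 0, 100, 0, 0, 0.3, 0, 100, 0, 0, 0.4, 0, 100, 0, 0, 0.4, 0],
)

```text
clock: 4.67
eef_pos: [523.6, 203.4, -1.7]
tool_rot: [3.141, 0.0, -0.049]
force: [-0.1, 0.5, 0.4]
width: 85.7
gripper_force: 0.0
```

Run:
```python
from h import *
m=tips(); w=snap("wrist"); cv2.imwrite("pics/w3.png",w["im"][:,:,::-1])
print((-w["R"].T@w["t"]).round(1), w["mtx"].round(1).tolist())
```

```text
-60 1678 [ 47.8  59.8  70.4 109. ]
38 494 [44.3 48.  50.5 65.8]
4.6667 [523.6 203.4  -1.7] [-0.09  0.54  0.44] [-0.3912  0.7959 -0.0455  1.908   0.0764  0.4397 -2.1116]
[593.6 200.4 173. ] [[297.3, 0.0, 257.0], [0.0, 297.3, 190.8], [0.0, 0.0, 1.0]]
```

View pics/w3.png

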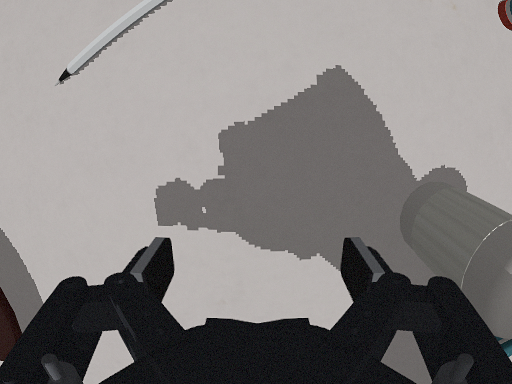

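The wrist view shows both fingers, at (155,265) and (362,265), hanging clear of the desk, with the bottle to the right and its base near (440,200). The reported TCP height and the images disagree, so I'll check using the wrist depth.

```bash
cat >> h.py <<'E'
def wpts(w):
    v,u=np.nonzero(w["d"]>0); d=w["d"][v,u]; K=w["mtx"]
    a=np.c_[(u-K[0,2])/K[0,0],(v-K[1,2])/K[1,1]]; r=np.linalg.norm(a,axis=1)+1e-9
    t=np.tan(r); cam=np.c_[a[:,0]/r*t,a[:,1]/r*t,np.ones(len(r))]*d[:,None]
    return (cam-w["t"])@w["R"],u,v
E
python3 - <<'E'
from h import *
w=snap("wrist"); s=monitor.read_state(); P,u,v=wpts(w)
for n,(x0,x1,y0,y1) in dict(desk=(230,280,20,60),desk2=(20,80,150,200),shadow=(260,330,150,200),bottlebase=(405,420,205,225),fingL=(150,172,240,260),fingR=(345,360,240,255)).items():
    q=P[(u>=x0)&(u<x1)&(v>=y0)&(v<y1)]; print(n,np.median(q,0).round(1),q.min(0).round(),q.max(0).round())
print(w["R"].round(3).tolist(),s["eef_pos"])
y=-.049;X=np.array([np.cos(y),np.sin(y),0]);Y=np.array([np.sin(y),-np.cos(y),0]);Q=P-s["eef_pos"];Q=np.c_[Q@X,Q@Y,P[:,2]]
g=Q[(abs(Q[:,1])<85)&(Q[:,0]<40)&(Q[:,0]>-40)&(Q[:,2]>15)]
for z in range(15,170,10):
    q=g[(g[:,2]>=z)&(g[:,2]<z+10)]
    if len(q)>3: print(z,len(q),"xmax",np.percentile(q[:,0],99).round(),"y",q[:,1].min().round(),q[:,1].max().round())
E
```

```text
desk [634.1 199.9  -0.9] [622. 185.  -3.] [647. 215.   2.]
desk2 [563.1 351.4  -0.9] [544. 320.  -3.] [584. 391.   1.]
shadow [552.7 179.7  -0.9] [536. 158.  -3.] [568. 201.   1.]
bottlebase [528.8 107.3  16.3] [520. 103.   4.] [535. 110.  28.]
fingL [535.9 246.5  55.7] [510. 245.  -2.] [537. 277.  70.]
fingR [531.8 160.5  54.5] [525. 155.  46.] [533. 161.  65.]
[[-0.049, -0.999, 0.0], [-0.96, 0.047, 0.277], [-0.276, 0.013, -0.961]] [523.78592617 203.41311024  -1.4772823 ]
35 54 xmax 8.0 y -44.0 43.0
45 756 xmax 11.0 y -57.0 57.0
55 1055 xmax 11.0 y -57.0 56.0
65 1209 xmax 11.0 y -58.0 56.0
75 923 xmax 12.0 y -55.0 55.0
85 2120 xmax 14.0 y -75.0 74.0
95 5786 xmax 17.0 y -75.0 74.0
105 7698 xmax 18.0 y -74.0 73.0
115 8502 xmax 19.0 y -73.0 72.0
125 10570 xmax 20.0 y -72.0 71.0
135 919 xmax 20.0 y -70.0 70.0
```

The images are consistent: the physical fingertips are at z≈45 although the reported TCP is about 0, and the knuckles stick out beyond the finger backs. I'll build a point profile of the gripper and look for bottle positions where the low fingertips touch first.

```bash
cat > clr.py <<'E'
from h import *
y=-.049;X=np.array([np.cos(y),np.sin(y),0]);Y=np.array([np.sin(y),-np.cos(y),0])
s=monitor.read_state(); c=s["eef_pos"]*[1,1,0]
C=[]
for n in("scene","top","wrist"):
    m=snap(n)
    if n=="wrist": P,u,v=wpts(m); dark=m["im"][v,u].max(1)<90
    else: mk=m["im"].max(2)<90; P=pts(m,mk); dark=np.ones(len(P),bool)
    P=(P-c)[dark]; C.append(np.c_[P@X,P@Y,P[:,2]])
G=np.vstack(C); G=G[(abs(G[:,0])<60)&(abs(G[:,1])<79)&(G[:,2]>35)]
G[:,2]-=45  # height above the fingertip
G=np.abs(G)*[1,1,0]+G*[0,0,1]
# drop isolated points
from scipy.spatial import cKDTree
k=cKDTree(G); G=G[[len(a)>6 for a in k.query_ball_point(G,3)]]
np.save("pics/G.npy",G)
for z in list(range(-5,130,10)):
    q=G[(G[:,2]>=z)&(G[:,2]<z+10)]; print(z,[int(round(np.percentile(q[(q[:,1]>=a)&(q[:,1]<a+8)][:,0],98))) if ((q[:,1]>=a)&(q[:,1]<a+8)).sum()>3 else None for a in range(0,80,8)])
m=dict(np.load("pics/scene0.npz")); P=pts(m,np.ones((384,512),bool)); cam=-m["R"].T@m["t"]
d=np.array([520.5,82])-cam[:2]; d/=np.linalg.norm(d); t=np.array([-d[1],d[0]])
q=P[:,:2]-[520.5,82]
for z in range(5,170,8):
    k=(abs(q@t)<32)&(abs(q@d)<32)&(P[:,2]>=z)&(P[:,2]<z+8); e=(q@t)[k]; print(z,k.sum(),np.percentile(e,[1,99]).round(1) if k.sum() else "")
E
python3 clr.py
```

```text
-5 [None, None, None, None, None, 11, 11, None, None, None]
5 [None, None, None, None, None, 11, 11, 7, None, None]
15 [None, None, None, None, None, 11, 11, 7, None, None]
25 [None, None, None, None, None, 11, 11, 7, None, None]
35 [None, None, None, None, None, 13, 14, 12, 12, None]
45 [None, None, None, None, 13, 13, 13, 12, 14, 12]
55 [11, 11, 11, 18, 18, 17, 13, 12, 13, 12]
65 [12, 12, 18, 18, 18, 17, None, 13, 13, 12]
75 [12, 20, 20, 18, 15, None, 12, 13, 13, 12]
85 [20, 20, 20, 12, 12, 9, 13, 13, 13, None]
95 [None, 11, 11, 11, 11, 10, 6, 13, 13, None]
105 [None, None, None, 11, 10, None, None, 11, 11, None]
115 [38, 36, 33, 28, 20, None, None, None, None, None]
125 [38, 36, 34, 29, 21, None, None, None, None, None]
5 88 [-21.1  25.4]
13 91 [-22.9  25.2]
21 91 [-25.   26.6]
29 103 [-25.   26.4]
37 97 [-24.9  26. ]
45 98 [-25.   25.7]
53 106 [-25.1  25.4]
61 109 [-24.9  27.1]
69 107 [-25.   26.7]
77 114 [-25.   26.4]
85 107 [-23.  26.]
93 119 [-23.1  25.7]
101 161 [-23.3  25.6]
109 149 [-19.8  21. ]
117 104 [-14.6  16.4]
125 58 [-9.6 11. ]
133 46 [-7.9 10.7]
141 46 [-8.1 10.5]
149 48 [-9.9 11.9]
157 97 [-10.   11.7]
165 38 [-9.5  9.9]
```

Run:
```python
import numpy as np
G=np.load("pics/G.npy")
for z in range(-6,60,3):
    q=G[(G[:,2]>=z)&(G[:,2]<z+3)]
    if len(q)>5: print(z,len(q),"y",np.percentile(q[:,1],[90,98]).round(1),"x",np.percentile(q[:,0],[90,98]).round(1))
```

```text
-3 42 y [43.5 43.6] x [7.1 8.3]
0 155 y [43.4 47.2] x [ 9.8 10.7]
3 236 y [47.4 50.6] x [10.9 11.2]
6 292 y [51.7 54.6] x [10.9 11.1]
9 322 y [54.  55.7] x [10.7 11.1]
12 311 y [53.8 56.1] x [11.  11.3]
15 369 y [54.4 56.1] x [10.8 11.2]
18 358 y [54.1 56. ] x [10.8 11.3]
21 410 y [54.1 56.4] x [11.  11.3]
24 413 y [54.1 56.2] x [10.9 11.3]
27 395 y [54.2 56.2] x [10.9 11.4]
30 303 y [48.2 52.9] x [11.  11.3]
33 309 y [47.7 49.5] x [11.1 11.3]
36 246 y [49.8 52.2] x [11.5 11.9]
39 181 y [61. 64.] x [12.5 13.1]
42 507 y [63.9 68.3] x [13.3 13.7]
45 753 y [65.5 70.3] x [12.7 13.6]
48 1492 y [66.  72.8] x [12.3 13.4]
51 2387 y [67. 73.] x [12.1 13.1]
54 1704 y [70.2 73.1] x [12.  12.8]
57 1338 y [69.3 72.5] x [16.5 17.2]
```

Pushing sideways with one finger, along tool x with the bottle about 62 mm off centre, is the safest contact. The knuckle leads the fingertip by only about 3 mm there, so any lean is caught low at under 0.1 rad. I'll rotate the tool by +90° in the world frame, which keeps joint 7 in range.

Request:
arm_command(
  series=[100, 0, 0, 0, -6, 100, 0, 0, 0, -12, 100, 0, 0, 0, -18, 100, 0, 0, 0, -24, 100, 0, 0, 0, -30],
)

```text
clock: 5.38
eef_pos: [523.9, 203.4, -1.4]
tool_rot: [3.141, -0.0, 0.48]
force: [0.5, 0.5, 0.2]
width: 85.6
gripper_force: 0.0
```

Request:
arm_command(
  series=[100, 0, 0, 0, -6, 100, 0, 0, 0, -12, 100, 0, 0, 0, -18, 100, 0, 0, 0, -24, 100, 0, 0, 0, -30],
)

```text
clock: 5.8
eef_pos: [523.9, 203.3, -1.4]
tool_rot: [3.141, -0.0, 1.004]
force: [0.3, -0.2, 0.3]
width: 85.5
gripper_force: 0.0
```

Request:
arm_command(
  series=[100, 0, 0, 0, -6, 100, 0, 0, 0, -12, 100, 0, 0, 0, -18, 100, 0, 0, 0, -24, 100, 0, 0, 0, -30],
)

```text
clock: 6.22
eef_pos: [523.9, 203.3, -1.4]
tool_rot: [3.141, 0.0, 1.527]
force: [-0.0, -0.2, -0.1]
width: 85.4
gripper_force: 0.0
```

Run:
```python
from h import *
s=monitor.read_state(); print(s["eef_pos"],s["tool_rot"],s["qpos"].round(2))
shift((585.5,146,0),yaw=s["tool_rot"][2])
```

```text
[523.9370619  203.2663416   -1.40609267] [3.14124864e+00 1.91784181e-04 1.52713851e+00] [-0.14  0.83 -0.44  1.9   0.64  0.55 -1.06]
cm [-5.45  6.4  -0.14] len 84.0
```

Request:
arm_command(
  series=[100, 0, 2.2, 0, 0, 100, 0, 4.4, 0, 0, 100, -1.5, 6.4, 0, 0, 100, -3.5, 6.4, 0, 0, 100, -5.4, 6.4, 0, 0],
)

```text
clock: 6.63
eef_pos: [586.4, 145.5, -1.7]
tool_rot: [3.14, -0.0, 1.521]
force: [-0.0, -0.3, 0.1]
width: 85.4
gripper_force: 0.0
```

Request:
arm_command(
  series=[100, 0, 0, 0.8, 0, 100, 0, 0, 1.6, 0, 100, 0, 0, 2.3, 0, 100, 0, 0, 2.8, 0, 100, 0, 0, 2.8, 0],
)

```text
clock: 7.05
eef_pos: [583.8, 147.6, -30.9]
tool_rot: [-3.139, -0.0, 1.524]
force: [-0.2, -1.3, -0.8]
width: 85.5
gripper_force: 0.0
```

```bash
cat >> h.py <<'E'
def gp(n,m,s):
    y=s["tool_rot"][2]; X=np.array([np.cos(y),np.sin(y),0]);Y=np.array([np.sin(y),-np.cos(y),0])
    P=pts(m,m["im"].max(2)<90)-s["eef_pos"]*[1,1,0]; return np.c_[P@X,P@Y,P[:,2]]
E
python3 - <<'E'
from h import *
s=monitor.read_state(); print(s["clock"],s["eef_pos"],s["tool_rot"],s["force"],s["width"])
m=snap("scene"); Q=gp("scene",m,s)
for lo,hi in((-60,-38),(38,60)):
    z=Q[(abs(Q[:,0])<14)&(Q[:,1]>lo)&(Q[:,1]<hi)&(Q[:,2]>5)][:,2]; print(len(z),np.percentile(z,[0,1,3,10]) if len(z) else "")
cv2.imwrite("pics/s4.png",cv2.resize(m["im"][100:300,60:327,::-1],None,fx=3,fy=3))
E
```

```text
7.05 [583.82132504 147.629697   -30.88141013] [-3.13944544e+00 -6.90170570e-05  1.52413844e+00] [-0.18726272 -1.27134999 -0.79420447] 85.49313524007887
860 [14.5615874  22.12448738 26.94612549 39.40101352]
328 [15.11013741 16.17088733 17.54100977 23.19853153]
```

View pics/s4.png

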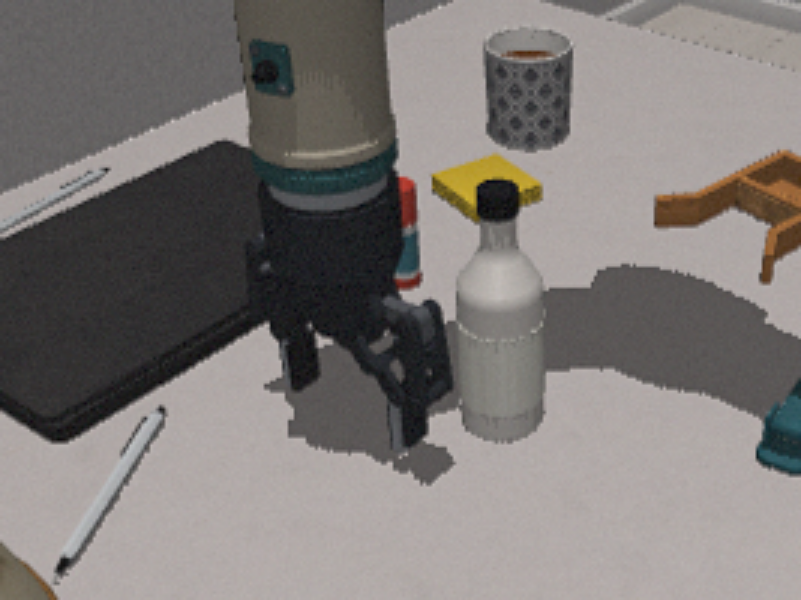

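The view confirms the gripper is beside the upright bottle. The pushing fingertip is at crop (405,445) and the bottle base at (503,435), with the tips about 14 mm up. I'll lower a bit more.

Request:
arm_command(
  series=[100, 0, 0, 0.3, 0, 100, 0, 0, 0.5, 0, 100, 0, 0, 0.7, 0, 100, 0, 0, 0.9, 0, 100, 0, 0, 0.9, 0],
)

```text
clock: 7.52
eef_pos: [584.9, 146.3, -38.8]
tool_rot: [-3.141, 0.0, 1.522]
force: [-0.1, 0.4, -0.1]
width: 85.3
gripper_force: 0.0
```

```bash
cat >> h.py <<'E'
O=np.array([506,-210.5]); YAW=-1.763
def look(z0=5):
    s=monitor.read_state(); out=[]
    print("clk",s["clock"],"tcp",s["eef_pos"].round(1),"yaw",s["tool_rot"][2].round(3),"F",s["force"].round(1))
    m=snap("scene"); hsv=cv2.cvtColor(m["im"],cv2.COLOR_RGB2HSV)
    # bottle: light surface, above the desk
    P=pts(m,(m["im"].max(2)>100)&(hsv[:,:,1]<40)); P=P[(P[:,2]>12)&(P[:,2]<100)&(P[:,0]>440)&(P[:,0]<585)&(P[:,1]<140)&(P[:,1]>-270)]
    from scipy.optimize import least_squares
    cam=-m["R"].T@m["t"]
    p0=np.median(P[:,:2],0); d=p0-cam[:2]; p0=p0+10*d/np.linalg.norm(d)
    f=lambda q:np.hypot(P[:,0]-q[0]-q[2]*P[:,2],P[:,1]-q[1]-q[3]*P[:,2])-26
    r=least_squares(f,[*p0,0,0],loss="soft_l1",f_scale=2.).x
    ux=np.array([np.cos(YAW),np.sin(YAW)]);uy=np.array([-ux[1],ux[0]]); b=r[:2]-O
    print("bottle",r[:2].round(1),"tilt",r[2:].round(3),"n",len(P),"caddy xy",(b@ux).round(1),(b@uy).round(1))
    y=s["tool_rot"][2];X=np.array([np.cos(y),np.sin(y)]);Y=np.array([np.sin(y),-np.cos(y)])
    e=r[:2]-s["eef_pos"][:2]; print("in tool x,y",(e@X).round(1),(e@Y).round(1)," to home in tool",((O-r[:2])@X).round(1),((O-r[:2])@Y).round(1))
    return m,s
E
python3 - <<'E'
from h import *
m,s=look(); Q=gp("scene",m,s)
for lo,hi in((-60,-38),(38,60)):
    z=Q[(abs(Q[:,0])<14)&(Q[:,1]>lo)&(Q[:,1]<hi)&(Q[:,2]>3)][:,2]; print(len(z),np.percentile(z,[0,1,3,10]) if len(z) else "")
E
```

```text
clk 7.5167 tcp [584.9 146.3 -38.8] yaw 1.522 F [-0.1  0.4 -0.1]
bottle [520.8  83. ] tilt [ 0.005 -0.005] n 1087 caddy xy -291.0 -41.5
in tool x,y -66.3 -60.9  to home in tool -293.9 -0.5
894 [ 8.08214921 13.36656998 18.45973368 31.52478326]
332 [ 5.31492425  7.96594509  9.84566352 14.79156896]
```

Request:
arm_command(
  series=[100, -0.6, 0, 0, 0, 100, -1.2, 0, 0.1, 0, 100, -1.7, 0, 0.1, 0, 100, -2.2, 0, 0.1, 0, 100, -2.2, 0, 0.1, 0],
)

```text
clock: 7.98
eef_pos: [584.0, 121.9, -39.6]
tool_rot: [-3.141, 0.002, 1.52]
force: [0.1, -0.0, -0.1]
width: 85.5
gripper_force: 0.0
```

Request:
arm_command(
  series=[100, -0.2, 0, 0, 0, 100, -0.4, 0, 0, 0, 100, -0.6, 0, 0, 0, 100, -0.8, 0, 0, 0, 100, -0.8, 0, 0, 0],
)

```text
clock: 8.4
eef_pos: [583.7, 116.4, -39.4]
tool_rot: [3.141, -0.0, 1.522]
force: [-0.1, 0.5, 0.1]
width: 85.6
gripper_force: 0.0
```

```bash
python3 -c "
from h import *
look();look()"
```

```text
clk 8.4 tcp [583.7 116.4 -39.4] yaw 1.522 F [-0.1  0.5  0.1]
bottle [520.9  82.8] tilt [ 0.002 -0.035] n 861 caddy xy -290.8 -41.4
in tool x,y -36.6 -61.1  to home in tool -293.7 -0.5
clk 8.45 tcp [583.7 116.6 -39.4] yaw 1.522 F [-0.2  0.9  0.5]
bottle [520.9  82.7] tilt [ 0.003 -0.031] n 862 caddy xy -290.7 -41.4
in tool x,y -36.9 -61.1  to home in tool -293.6 -0.6
```

Request:
arm_command(
  series=[100, -0.1, 0, 0, 0, 100, -0.2, 0, 0, 0, 100, -0.3, 0, 0, 0, 100, -0.3, 0, 0, 0, 100, -0.3, 0, 0, 0],
)

```text
clock: 8.92
eef_pos: [583.5, 113.2, -39.5]
tool_rot: [-3.142, 0.0, 1.522]
force: [-1.0, 1.3, -0.1]
width: 85.4
gripper_force: 0.0
```

```bash
python3 -c "
from h import *
look();look()"
```

```text
clk 8.9167 tcp [583.5 113.2 -39.5] yaw 1.522 F [-1.   1.3 -0.1]
bottle [520.6  82.8] tilt [-0.005 -0.092] n 882 caddy xy -290.7 -41.7
in tool x,y -33.5 -61.3  to home in tool -293.6 -0.3
clk 8.9667 tcp [583.4 113.2 -39.5] yaw 1.522 F [-1.1  1.9 -0.6]
bottle [520.7  83. ] tilt [-0.005 -0.097] n 881 caddy xy -290.9 -41.7
in tool x,y -33.2 -61.2  to home in tool -293.9 -0.3
```

Request:
arm_command(
  series=[100, -0.05, 0, 0, 0, 100, -0.1, 0, 0, 0, 100, -0.15, 0, 0, 0, 100, -0.15, 0, 0, 0, 100, -0.15, 0, 0, 0],
)

```text
clock: 9.43
eef_pos: [583.6, 112.2, -39.4]
tool_rot: [3.141, -0.001, 1.522]
force: [1.0, 1.5, 1.4]
width: 85.2
gripper_force: 0.3
```

```bash
python3 -c "
from h import *
look();m,s=look()
cv2.imwrite('pics/s5.png',cv2.resize(m['im'][130:270,150:260,::-1],None,fx=4,fy=4))"
```

```text
clk 9.4333 tcp [583.6 112.2 -39.4] yaw 1.522 F [1.  1.5 1.4]
bottle [520.8  82.9] tilt [-0.01  -0.111] n 885 caddy xy -290.8 -41.5
in tool x,y -32.4 -61.2  to home in tool -293.7 -0.5
clk 9.4833 tcp [583.5 112.2 -39.4] yaw 1.522 F [-0.5  1.3  0.8]
bottle [520.7  82.7] tilt [-0.007 -0.111] n 891 caddy xy -290.6 -41.6
in tool x,y -32.5 -61.4  to home in tool -293.6 -0.4
```

View pics/s5.png

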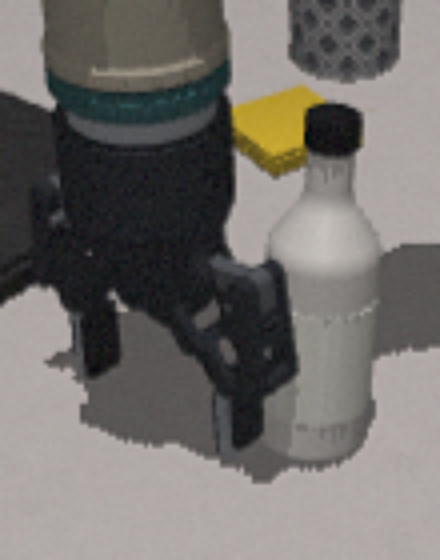

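The bottle leans about 0.11 rad against the knuckle at crop (290,370), while the fingertip at (245,440) is only just meeting its base. I'll back off and compute a better contact direction and offset from the gripper points.

Request:
arm_command(
  series=[100, 0.2, 0, 0, 0, 100, 0.4, 0, 0, 0, 100, 0.6, 0, 0, 0, 100, 0.8, 0, 0, 0, 100, 1, 0, 0, 0],
)

```text
clock: 9.95
eef_pos: [583.7, 121.8, -39.6]
tool_rot: [-3.141, 0.001, 1.522]
force: [0.1, -0.8, -0.3]
width: 85.3
gripper_force: 0.0
```

```bash
cat > opt.py <<'E'
import numpy as np
G=np.load("pics/G.npy"); G=np.vstack([G*[a,b,1] for a in(1,-1) for b in(1,-1)])
h=G[:,2]+8; rad=np.interp(h,[0,105,115,122,130,165],[26,26,20,15,11,12])
res=[]
for ph in np.radians(np.arange(0,91,5)):
    d=np.array([np.cos(ph),np.sin(ph)]);n=np.array([-d[1],d[0]])
    A=G[:,:2]@d; L=G[:,:2]@n
    for cy in np.arange(-30,76,2):
        k=abs(L-cy)<rad*0.98
        if k.sum()<20: continue
        need=A[k]+np.sqrt(rad[k]**2-(L[k]-cy)**2); hh=h[k]
        lo=(hh<30)&(hh>10)
        if lo.sum()<10 or (~lo).sum()<1: continue
        for th in np.arange(0,.2,.01):
            v=need-th*hh; 
            if np.percentile(v[lo],98)>=np.sort(v[hh>=30])[-15:].mean() if (hh>=30).sum()>15 else True: break
        else: continue
        i=np.argmax(np.where(hh>=30,need,-99)); res.append((round(th,2),round(np.degrees(ph)),cy,round(hh[i]),round(np.percentile(need[lo],98),1)))
res.sort(); [print(r) for r in res[:25]]
E
python3 opt.py; python3 -c "
from h import *
look()"
```

```text
(np.float64(0.1), 0, np.int64(48), 370, np.float64(36.9))
(np.float64(0.1), 0, np.int64(50), 370, np.float64(36.8))
(np.float64(0.1), 5, np.int64(44), 370, np.float64(41.0))
(np.float64(0.1), 5, np.int64(46), 370, np.float64(41.0))
(np.float64(0.1), 10, np.int64(40), 370, np.float64(44.6))
(np.float64(0.1), 10, np.int64(42), 370, np.float64(44.8))
(np.float64(0.1), 15, np.int64(36), 370, np.float64(48.0))
(np.float64(0.1), 15, np.int64(38), 375, np.float64(48.3))
(np.float64(0.1), 20, np.int64(32), 370, np.float64(51.0))
(np.float64(0.1), 20, np.int64(34), 543, np.float64(51.5))
(np.float64(0.1), 25, np.int64(28), 543, np.float64(53.8))
(np.float64(0.11), 0, np.int64(44), 372, np.float64(37.0))
(np.float64(0.11), 0, np.int64(46), 372, np.float64(37.0))
(np.float64(0.11), 0, np.int64(52), 375, np.float64(36.5))
(np.float64(0.11), 5, np.int64(42), 372, np.float64(40.8))
(np.float64(0.11), 5, np.int64(48), 543, np.float64(40.9))
(np.float64(0.11), 5, np.int64(50), 543, np.float64(40.7))
(np.float64(0.11), 10, np.int64(38), 372, np.float64(44.3))
(np.float64(0.11), 10, np.int64(44), 543, np.float64(44.9))
(np.float64(0.11), 10, np.int64(46), 543, np.float64(44.9))
(np.float64(0.11), 15, np.int64(34), 372, np.float64(47.5))
(np.float64(0.11), 15, np.int64(40), 543, np.float64(48.6))
(np.float64(0.11), 15, np.int64(42), 549, np.float64(48.8))
(np.float64(0.11), 20, np.int64(30), 370, np.float64(50.3))
(np.float64(0.11), 20, np.int64(36), 549, np.float64(52.0))
clk 9.95 tcp [583.7 121.8 -39.6] yaw 1.522 F [ 0.1 -0.8 -0.3]
bottle [520.7  83. ] tilt [ 0.005 -0.004] n 887 caddy xy -290.9 -41.6
in tool x,y -41.7 -61.0  to home in tool -293.9 -0.5
```

```bash
sed -i 's/^h=G\[:,2\]+8;/G=G[G[:,2]<158]; h=G[:,2]+7;/' opt.py; python3 opt.py
```

```text
(np.float64(0.1), 0, np.int64(48), 72, np.float64(37.0))
(np.float64(0.1), 0, np.int64(50), 73, np.float64(36.8))
(np.float64(0.1), 5, np.int64(44), 72, np.float64(41.0))
(np.float64(0.1), 5, np.int64(46), 73, np.float64(41.0))
(np.float64(0.1), 10, np.int64(40), 72, np.float64(44.6))
(np.float64(0.1), 10, np.int64(42), 73, np.float64(44.8))
(np.float64(0.1), 15, np.int64(36), 72, np.float64(48.0))
(np.float64(0.1), 15, np.int64(38), 73, np.float64(48.3))
(np.float64(0.1), 20, np.int64(32), 72, np.float64(51.0))
(np.float64(0.11), 0, np.int64(46), 72, np.float64(37.0))
(np.float64(0.11), 0, np.int64(52), 73, np.float64(36.5))
(np.float64(0.11), 5, np.int64(42), 72, np.float64(40.9))
(np.float64(0.11), 5, np.int64(48), 73, np.float64(40.9))
(np.float64(0.11), 5, np.int64(50), 73, np.float64(40.7))
(np.float64(0.11), 10, np.int64(38), 72, np.float64(44.3))
(np.float64(0.11), 10, np.int64(44), 73, np.float64(45.0))
(np.float64(0.11), 10, np.int64(46), 73, np.float64(44.9))
(np.float64(0.11), 15, np.int64(34), 72, np.float64(47.5))
(np.float64(0.11), 15, np.int64(40), 73, np.float64(48.6))
(np.float64(0.11), 15, np.int64(42), 54, np.float64(48.8))
(np.float64(0.11), 20, np.int64(30), 72, np.float64(50.3))
(np.float64(0.11), 20, np.int64(34), 73, np.float64(51.6))
(np.float64(0.11), 20, np.int64(36), 73, np.float64(52.0))
(np.float64(0.11), 25, np.int64(26), 72, np.float64(53.0))
(np.float64(0.11), 25, np.int64(28), 73, np.float64(53.8))
```

Backing off left the bottle upright again. A steady lean of about 0.1 rad, held by the low fingertip, is within limits. I'll shift slightly inboard, lower 2 mm and push.

Request:
arm_command(
  series=[100, 0, -0.2, 0.1, 0, 100, 0, -0.4, 0.2, 0, 100, -0.3, -0.4, 0.2, 0, 100, -0.6, -0.4, 0.2, 0, 100, -0.7, -0.4, 0.2, 0],
)

```text
clock: 10.42
eef_pos: [579.8, 114.6, -41.4]
tool_rot: [3.141, -0.0, 1.522]
force: [-0.4, 1.4, 1.0]
width: 85.6
gripper_force: 0.0
```

Request:
arm_command(
  series=[100, -0.1, 0, 0, 0, 100, -0.2, 0, 0, 0, 100, -0.3, 0, 0, 0, 100, -0.4, 0, 0, 0, 100, -0.4, 0, 0, 0],
)

```text
clock: 10.83
eef_pos: [579.6, 111.3, -41.3]
tool_rot: [3.141, -0.0, 1.522]
force: [0.8, 2.6, 1.3]
width: 85.5
gripper_force: 0.3
```

```bash
python3 -c "
from h import *
look();look()"
```

```text
clk 10.8333 tcp [579.6 111.3 -41.3] yaw 1.522 F [0.8 2.6 1.3]
bottle [520.   80.2] tilt [-0.017 -0.085] n 815 caddy xy -288.0 -41.8
in tool x,y -33.9 -58.0  to home in tool -291.0 0.2
clk 10.8833 tcp [579.6 111.3 -41.4] yaw 1.522 F [1.3 2.7 1.6]
bottle [520.2  80.3] tilt [-0.022 -0.088] n 818 caddy xy -288.2 -41.6
in tool x,y -33.8 -57.8  to home in tool -291.2 -0.0
```

The low fingertip has caught it: the base now slides and the lean holds at 0.09. I'll push on slowly.

Request:
arm_command(
  series=[100, -0.2, 0, 0, 0, 100, -0.4, 0, 0, 0, 100, -0.6, 0, 0, 0, 100, -0.8, 0, 0, 0, 100, -1, 0, 0, 0],
)

```text
clock: 11.35
eef_pos: [578.7, 100.8, -41.5]
tool_rot: [-3.141, 0.0, 1.522]
force: [0.6, 2.9, 2.1]
width: 85.0
gripper_force: 0.4
```

```bash
python3 -c "
from h import *
look()"
```

```text
clk 11.35 tcp [578.7 100.8 -41.5] yaw 1.522 F [0.6 2.9 2.1]
bottle [518.4  70.2] tilt [-0.017 -0.093] n 822 caddy xy -277.9 -41.4
in tool x,y -33.4 -58.7  to home in tool -281.0 1.3
```

Request:
arm_command(
  series=[100, -0.2, -0.1, 0, 0, 100, -0.5, -0.2, 0, 0, 100, -0.8, -0.3, 0, 0, 100, -1.1, -0.4, 0, 0, 100, -1.4, -0.5, 0, 0],
)

```text
clock: 11.82
eef_pos: [572.9, 86.8, -41.6]
tool_rot: [-3.141, 0.0, 1.522]
force: [0.1, 1.8, -0.2]
width: 85.6
gripper_force: 0.5
```

```bash
python3 -c "
from h import *
look()"
```

```text
clk 11.8167 tcp [572.9  86.8 -41.6] yaw 1.522 F [ 0.1  1.8 -0.2]
bottle [513.4  56. ] tilt [-0.018 -0.094] n 783 caddy xy -263.0 -43.6
in tool x,y -33.6 -57.9  to home in tool -266.5 5.6
```

Request:
arm_command(
  series=[100, 0.4, 0, 0, 0, 100, 0.9, 0, 0, 0, 100, 1.3, -0.2, 0, 0, 100, 1.3, -0.4, 0, 0, 100, 1.3, -0.7, 0, 0],
)

```text
clock: 12.28
eef_pos: [566.5, 101.3, -41.5]
tool_rot: [-3.142, -0.0, 1.523]
force: [0.6, -0.3, -0.2]
width: 85.6
gripper_force: 0.0
```

Request:
arm_command(
  series=[100, -0.3, 0, 0, 0, 100, -0.6, 0, 0, 0, 100, -0.9, 0, 0, 0, 100, -1.1, 0, 0, 0, 100, -1.3, 0, 0, 0],
)

```text
clock: 12.7
eef_pos: [566.7, 87.8, -41.3]
tool_rot: [3.141, -0.001, 1.521]
force: [0.9, 2.3, 0.2]
width: 85.4
gripper_force: 0.4
```

```bash
python3 -c "
from h import *
look()"
```

```text
clk 12.7 tcp [566.7  87.8 -41.3] yaw 1.521 F [0.9 2.3 0.2]
bottle [513.2  54.2] tilt [-0.008 -0.063] n 686 caddy xy -261.2 -43.5
in tool x,y -36.2 -51.8  to home in tool -264.8 5.9
```

Better: the lean is now 0.06 with the bottle centred on the finger.

Request:
arm_command(
  series=[100, -0.4, 0, 0, 0, 100, -0.8, 0, 0, 0, 100, -1.2, 0, 0, 0, 100, -1.6, 0, 0, 0, 100, -2, 0, 0, 0],
)

```text
clock: 13.17
eef_pos: [565.3, 67.4, -41.4]
tool_rot: [3.141, -0.0, 1.522]
force: [-0.1, 2.3, 0.7]
width: 85.7
gripper_force: 0.3
```

```bash
python3 -c "
from h import *
look()"
```

```text
clk 13.1667 tcp [565.3  67.4 -41.4] yaw 1.522 F [-0.1  2.3  0.7]
bottle [510.7  33.8] tilt [-0.004 -0.06 ] n 664 caddy xy -240.7 -42.1
in tool x,y -36.2 -52.9  to home in tool -244.3 7.3
```

Request:
arm_command(
  series=[100, -0.3, 0, 0, -0.8, 100, -0.6, 0, 0, -1.6, 100, -1, 0, 0, -2.4, 100, -1.4, 0, 0, -3.2, 100, -1.8, 0, 0, -4],
)

```text
clock: 13.63
eef_pos: [564.4, 49.6, -41.4]
tool_rot: [3.141, -0.0, 1.593]
force: [1.3, 3.8, 0.9]
width: 85.1
gripper_force: 0.2
```

```bash
python3 -c "
from h import *
look()"
```

```text
clk 13.6333 tcp [564.4  49.6 -41.4] yaw 1.593 F [1.3 3.8 0.9]
bottle [508.8  13.2] tilt [-0.001 -0.071] n 653 caddy xy -220.1 -40.0
in tool x,y -35.1 -56.4  to home in tool -223.6 -7.9
```

Request:
arm_command(
  series=[100, 0.4, 0, 0, 0, 100, 0.9, 0, 0, 0, 100, 1.3, -0.2, 0, 0, 100, 1.3, -0.4, 0, 0, 100, 1.3, -0.7, 0, 0],
)

```text
clock: 14.1
eef_pos: [556.7, 63.2, -41.5]
tool_rot: [-3.141, 0.0, 1.593]
force: [1.0, -0.6, -0.5]
width: 85.8
gripper_force: 0.0
```

Request:
arm_command(
  series=[100, -0.4, 0, 0, 0, 100, -0.8, 0, 0, 0, 100, -1.2, 0, 0, 0, 100, -1.6, 0, 0, 0, 100, -2, 0, 0, 0],
)

```text
clock: 14.52
eef_pos: [557.9, 42.5, -41.4]
tool_rot: [3.141, -0.001, 1.591]
force: [1.2, 1.7, 0.0]
width: 85.3
gripper_force: 0.6
```

```bash
python3 -c "
from h import *
look()"
```

```text
clk 14.5167 tcp [557.9  42.5 -41.4] yaw 1.591 F [1.2 1.7 0. ]
bottle [508.6   5.6] tilt [ 0.001 -0.08 ] n 545 caddy xy -212.6 -38.7
in tool x,y -36.0 -50.1  to home in tool -216.0 -7.1
```

Request:
arm_command(
  series=[100, -0.5, 0, 0, 0, 100, -1, 0, 0, 0, 100, -1.5, 0, 0, 0, 100, -2, 0, 0, 0, 100, -2.5, 0, 0, 0],
)

```text
clock: 14.98
eef_pos: [557.9, 16.9, -41.5]
tool_rot: [-3.141, 0.0, 1.592]
force: [0.1, 1.8, 0.4]
width: 85.5
gripper_force: 0.5
```

```bash
python3 -c "
from h import *
look()"
```

```text
clk 14.9833 tcp [557.9  16.9 -41.5] yaw 1.592 F [0.1 1.8 0.4]
bottle [507.5 -20.1] tilt [ 0.002 -0.073] n 525 caddy xy -187.2 -34.9
in tool x,y -36.0 -51.2  to home in tool -190.3 -5.5
```

Request:
arm_command(
  series=[100, -0.5, 0, 0, 0, 100, -1.1, 0, 0, 0, 100, -1.7, 0, 0, 0, 100, -2.3, 0, 0, 0, 100, -2.9, 0, 0, 0],
)

```text
clock: 15.45
eef_pos: [558.6, -12.1, -41.5]
tool_rot: [-3.142, 0.0, 1.592]
force: [0.5, 2.0, 0.3]
width: 85.6
gripper_force: 0.4
```

```bash
python3 -c "
from h import *
look()"
```

```text
clk 15.45 tcp [558.6 -12.1 -41.5] yaw 1.592 F [0.5 2.  0.3]
bottle [507.3 -49. ] tilt [ 0.002 -0.072] n 508 caddy xy -158.8 -29.6
in tool x,y -35.8 -52.1  to home in tool -161.5 -4.7
```

Request:
arm_command(
  series=[100, -0.5, 0.1, 0, 0, 100, -1.1, 0.1, 0, 0, 100, -1.7, 0.1, 0, 0, 100, -2.3, 0.2, 0, 0, 100, -2.9, 0.2, 0, 0],
)

```text
clock: 15.92
eef_pos: [561.6, -40.8, -41.4]
tool_rot: [3.141, -0.0, 1.592]
force: [0.8, 2.0, 1.5]
width: 85.3
gripper_force: 0.3
```

```bash
python3 -c "
from h import *
look()"
```

```text
clk 15.9167 tcp [561.6 -40.8 -41.4] yaw 1.592 F [0.8 2.  1.5]
bottle [507.2 -77.2] tilt [ 0.004 -0.074] n 522 caddy xy -131.1 -24.3
in tool x,y -35.2 -55.1  to home in tool -133.3 -4.0
```

Request:
arm_command(
  series=[100, -0.5, 0, 0, 0, 100, -1.1, 0, 0, 0, 100, -1.7, 0, 0, 0, 100, -2.3, 0, 0, 0, 100, -2.9, 0, 0, 0],
)

```text
clock: 16.38
eef_pos: [562.0, -69.8, -41.4]
tool_rot: [3.141, -0.0, 1.592]
force: [-0.2, 2.2, 0.7]
width: 85.1
gripper_force: 0.3
```

Request:
arm_command(
  series=[100, -0.5, 0, 0, 0, 100, -1.1, 0, 0, 0, 100, -1.7, 0, 0, 0, 100, -2.3, 0, 0, 0, 100, -2.9, 0, 0, 0],
)

```text
clock: 16.8
eef_pos: [562.4, -98.9, -41.5]
tool_rot: [-3.142, 0.0, 1.592]
force: [0.8, 2.0, 1.4]
width: 85.7
gripper_force: 0.4
```

```bash
python3 -c "
from h import *
m,s=look()
t=snap('top'); cv2.imwrite('pics/t6.png',t['im'][:,:,::-1])"
```

```text
clk 16.8 tcp [562.4 -98.9 -41.5] yaw 1.592 F [0.8 2.  1.4]
bottle [ 502.9 -132.6] tilt [-0.    -0.108] n 548 caddy xy -75.8 -17.9
in tool x,y -32.4 -60.3  to home in tool -77.9 1.5
```

View pics/t6.png

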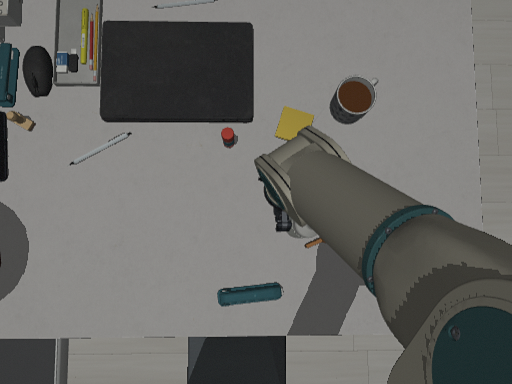

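The top view shows the arm over the caddy at about (310,200), with the glue stick (228,136), notes (295,122) and stapler (250,294) untouched. The bottle has drifted outboard on the finger, so I'll re-centre and carry on.

Request:
arm_command(
  series=[100, 0.4, 0, 0, 0, 100, 0.9, 0, 0, 0, 100, 1.4, -0.3, 0, 0, 100, 1.4, -0.6, 0, 0, 100, 1.4, -1, 0, 0],
)

```text
clock: 17.32
eef_pos: [551.8, -83.6, -41.5]
tool_rot: [-3.141, -0.0, 1.594]
force: [0.2, -0.1, 0.3]
width: 85.6
gripper_force: 0.0
```

Request:
arm_command(
  series=[100, -0.4, 0, 0, 0, 100, -0.8, 0, 0, 0, 100, -1.2, 0, 0, 0, 100, -1.6, 0, 0, 0, 100, -2, 0, 0, 0],
)

```text
clock: 17.73
eef_pos: [553.0, -104.7, -41.4]
tool_rot: [3.141, -0.001, 1.591]
force: [0.8, 2.5, 1.2]
width: 85.4
gripper_force: 0.4
```

```bash
python3 -c "
from h import *
m,s=look()"
```

```text
clk 17.7333 tcp [ 553.  -104.7  -41.4] yaw 1.591 F [0.8 2.5 1.2]
bottle [ 502.6 -141.5] tilt [ 0.001 -0.071] n 395 caddy xy -67.1 -16.5
in tool x,y -35.8 -51.1  to home in tool -69.1 2.0
```

Request:
arm_command(
  series=[100, -0.5, 0.1, 0, 0, 100, -1, 0.2, 0, 0, 100, -1.5, 0.3, 0, 0, 100, -2, 0.4, 0, 0, 100, -2.5, 0.4, 0, 0],
)

```text
clock: 18.2
eef_pos: [557.6, -129.8, -41.4]
tool_rot: [3.141, -0.0, 1.592]
force: [0.3, 2.9, 0.8]
width: 85.4
gripper_force: 0.3
```

```bash
python3 -c "
from h import *
m,s=look()"
```

```text
clk 18.2 tcp [ 557.6 -129.8  -41.4] yaw 1.592 F [0.3 2.9 0.8]
bottle [ 503.7 -166.2] tilt [ 0.01  -0.067] n 446 caddy xy -43.1 -10.7
in tool x,y -35.2 -54.7  to home in tool -44.4 1.4
```

Request:
arm_command(
  series=[100, -0.4, 0.1, 0, 0, 100, -0.8, 0.1, 0, 0, 100, -1.2, 0.2, 0, 0, 100, -1.6, 0.2, 0, 0, 100, -2, 0.2, 0, 0],
)

```text
clock: 18.67
eef_pos: [559.8, -149.6, -41.4]
tool_rot: [3.141, -0.0, 1.592]
force: [0.7, 3.0, 0.8]
width: 85.3
gripper_force: 0.3
```

```bash
python3 -c "
from h import *
m,s=look()"
```

```text
clk 18.6667 tcp [ 559.8 -149.6  -41.4] yaw 1.592 F [0.7 3.  0.8]
bottle [ 503.2 -185.6] tilt [ 0.008 -0.077] n 466 caddy xy -23.9 -7.5
in tool x,y -34.8 -57.3  to home in tool -25.0 2.3
```

Request:
arm_command(
  series=[100, -0.3, 0.1, 0, 0, 100, -0.6, 0.1, 0, 0, 100, -0.9, 0.2, 0, 0, 100, -1.2, 0.2, 0, 0, 100, -1.5, 0.2, 0, 0],
)

```text
clock: 19.13
eef_pos: [562.1, -164.4, -41.4]
tool_rot: [3.141, -0.0, 1.592]
force: [1.0, 2.7, 2.1]
width: 85.6
gripper_force: 0.3
```

```bash
python3 -c "
from h import *
m,s=look()"
```

```text
clk 19.1333 tcp [ 562.1 -164.4  -41.4] yaw 1.592 F [1.  2.7 2.1]
bottle [ 502.8 -198.9] tilt [ 0.005 -0.092] n 487 caddy xy -10.8 -5.4
in tool x,y -33.2 -60.1  to home in tool -11.7 3.0
```

Request:
arm_command(
  series=[100, 0.4, 0, 0, 0, 100, 0.9, 0, 0, 0, 100, 1.4, -0.3, 0, 0, 100, 1.4, -0.6, 0, 0, 100, 1.4, -1, 0, 0],
)

```text
clock: 19.6
eef_pos: [551.2, -149.9, -41.5]
tool_rot: [-3.141, 0.0, 1.593]
force: [0.5, 0.9, -0.4]
width: 85.5
gripper_force: 0.0
```

Request:
arm_command(
  series=[100, -0.4, 0, 0, 0, 100, -0.8, 0, 0, 0, 100, -1.2, 0, 0, 0, 100, -1.6, 0, 0, 0, 100, -1.9, 0, 0, 0],
)

```text
clock: 20.02
eef_pos: [552.7, -168.9, -41.3]
tool_rot: [3.14, -0.002, 1.591]
force: [0.7, 8.9, 2.8]
width: 85.2
gripper_force: 1.8
```

```bash
python3 -c "
from h import *
m,s=look()"
```

```text
clk 20.0167 tcp [ 552.7 -168.9  -41.3] yaw 1.591 F [0.7 8.9 2.8]
bottle [ 502.7 -205.8] tilt [ 0.008 -0.063] n 338 caddy xy -4.0 -4.1
in tool x,y -35.9 -50.7  to home in tool -4.8 3.2
```

Force has risen to 9 N: the leaning bottle is touching the back wall. I'll nudge it the last millimetres.

Request:
arm_command(
  series=[100, -0.05, 0, 0, 0, 100, -0.1, 0, 0, 0, 100, -0.15, 0, 0, 0, 100, -0.15, 0, 0, 0, 100, -0.15, 0, 0, 0],
)

```text
clock: 20.48
eef_pos: [552.9, -168.6, -41.3]
tool_rot: [3.14, -0.003, 1.593]
force: [0.0, 6.6, 1.5]
width: 85.6
gripper_force: 1.1
```

```bash
python3 -c "
from h import *
m,s=look();look()"
```

```text
clk 20.4833 tcp [ 552.9 -168.6  -41.3] yaw 1.593 F [0.  6.6 1.5]
bottle [ 502.9 -205.5] tilt [ 0.008 -0.069] n 344 caddy xy -4.3 -4.0
in tool x,y -35.7 -50.7  to home in tool -5.1 2.9
clk 20.5333 tcp [ 552.8 -168.7  -41.3] yaw 1.593 F [0.  5.5 1.1]
bottle [ 502.9 -205.2] tilt [ 0.008 -0.072] n 334 caddy xy -4.6 -4.1
in tool x,y -35.4 -50.8  to home in tool -5.4 3.0
```

Request:
arm_command(
  series=[100, -0.1, 0, 0, 0, 100, -0.2, 0, 0, 0, 100, -0.3, 0, 0, 0, 100, -0.3, 0, 0, 0, 100, -0.3, 0, 0, 0],
)

```text
clock: 21.0
eef_pos: [553.7, -168.7, -41.0]
tool_rot: [3.139, -0.007, 1.593]
force: [1.2, 11.5, 3.7]
width: 85.4
gripper_force: 1.6
```

```bash
python3 -c "
from h import *
m,s=look()"
```

```text
clk 21.0 tcp [ 553.7 -168.7  -41. ] yaw 1.593 F [ 1.2 11.5  3.7]
bottle [ 503.6 -205.2] tilt [ 0.   -0.08] n 344 caddy xy -4.7 -3.4
in tool x,y -35.4 -50.9  to home in tool -5.3 2.3
```

Request:
arm_command(
  series=[100, 0.5, 0, 0, 0, 100, 1.2, 0, 0, 0, 100, 2, 0, 0, 0, 100, 3, 0, 0, 0, 100, 4, 0, 0, 0],
)

```text
clock: 21.47
eef_pos: [551.0, -133.8, -41.5]
tool_rot: [-3.141, 0.001, 1.591]
force: [-0.4, 0.0, 0.0]
width: 85.1
gripper_force: 0.0
```

```bash
python3 -c "
from h import *
m,s=look();m,s=look()
ux=np.array([np.cos(YAW),np.sin(YAW)])
c=m['im'][140:220,270:360]; cv2.imwrite('pics/s7.png',cv2.resize(c[:,:,::-1],None,fx=8,fy=7,interpolation=cv2.INTER_CUBIC))
"
```

```text
clk 21.4667 tcp [ 551.  -133.8  -41.5] yaw 1.591 F [-0.4  0.   0. ]
bottle [ 503.4 -204.9] tilt [-0.003 -0.01 ] n 465 caddy xy -5.0 -3.6
in tool x,y -70.1 -49.1  to home in tool -5.7 2.5
clk 21.5167 tcp [ 551.4 -130.1  -41.3] yaw 1.595 F [-0.2  2.2  0.5]
bottle [ 503.3 -205.1] tilt [-0.002  0.003] n 487 caddy xy -4.8 -3.6
in tool x,y -73.8 -49.8  to home in tool -5.5 2.5
```

View pics/s7.png

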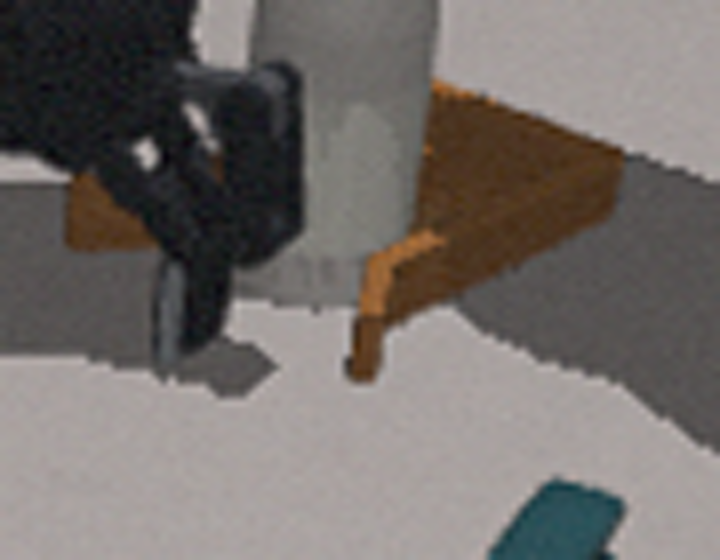

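The scene crop shows the bottle upright in the bay, base at about (300,290), clear of the finger at (195,330). My estimate puts it about 2–5 mm short, so I'll clear the arm away and measure it properly against the caddy's walls.

Request:
arm_command(
  series=[100, 1.5, 0, 0, 0, 100, 3, 0, -0.5, 0, 100, 4.5, 0, -2, 0, 100, 6, 0, -5, 0, 100, 6, 0, -9, 0],
)

```text
clock: 21.98
eef_pos: [548.0, -68.7, 48.1]
tool_rot: [-3.137, -0.004, 1.598]
force: [1.1, 1.1, -0.6]
width: 85.7
gripper_force: 0.0
```

Request:
arm_command(
  series=[100, 3, 0, -3, 0, 100, 6, 0, -6, 0, 100, 9, 0, -9, 0, 100, 12, 0, -11, 0, 100, 15, 0, -12, 0],
)

```text
clock: 22.4
eef_pos: [547.9, 78.9, 172.3]
tool_rot: [3.136, -0.001, 1.593]
force: [0.8, 1.0, -0.3]
width: 85.4
gripper_force: 0.0
```

```bash
cat > meas.py <<'E'
from h import *
ux=np.array([np.cos(YAW),np.sin(YAW)]);uy=np.array([-ux[1],ux[0]])
m,s=look()
t=snap("top"); cv2.imwrite("pics/t8.png",t["im"][:,:,::-1])
for n,im in(("scene0",dict(np.load("pics/scene0.npz"))),("top0",dict(np.load("pics/top0.npz"))),("scene",m),("top",t)):
    hsv=cv2.cvtColor(im["im"],cv2.COLOR_RGB2HSV); P=pts(im,(hsv[:,:,1]>90)&(hsv[:,:,0]<25))
    b=P[:,:2]-O; x,y,z=b@ux,b@uy,P[:,2]; k=(abs(y)<60)&(x>-70)&(x<110); x,y,z=x[k],y[k],z[k]
    r=z>25; c=r&(abs(y)<30)&(x>10)&(x<60); e=r&(abs(y)<30)&(x>70)
    f=lambda v:np.percentile(v,[3,50,97]).round(1) if len(v)>8 else len(v)
    face=(abs(y)<28)&(x>15)&(x<33)&(z>6)&(z<22); of=(z<22)&(z>5)&(x>85)&(abs(y)<30)
    yy=y[r&(x>-10)&(x<90)]
    print(n,"back rim",f(x[c]),"rear rim",f(x[e]),"back face",f(x[face]),"side rims",f(yy[yy>30]),f(yy[yy<-30]))
# bottle cap centre from top
P=pts(t,t["im"].max(2)<80); P=P[(P[:,2]>158)&(P[:,2]<172)&(np.hypot(P[:,0]-505,P[:,1]+208)<30)]
if len(P): b=(P[:,:2].min(0)+P[:,:2].max(0))/2; print("top cap",len(P),b,(b-O)@ux,(b-O)@uy)
E
python3 meas.py
```

```text
clk 22.4 tcp [547.9  78.9 172.3] yaw 1.593 F [ 0.8  1.  -0.3]
bottle [ 503.2 -205.3] tilt [ 0.006 -0.003] n 703 caddy xy -4.5 -3.8
in tool x,y -283.2 -51.0  to home in tool -5.2 2.7
scene0 back rim [21.7 24.6 29.4] rear rim [83.1 86.5 91.2] back face [19.6 21.7 24.3] side rims [31.9 35.5 40.6] [-42.7 -39.3 -30.8]
top0 back rim [24.6 28.7 33.3] rear rim [87.5 90.9 95.1] back face [24.  24.5 25. ] side rims [31.5 36.8 41. ] [-41.2 -37.8 -32. ]
scene back rim [23.2 26.6 30.5] rear rim [83.9 87.3 91.3] back face [20.2 22.6 25.6] side rims [33.7 36.1 41.9] [-43.5 -39.7 -31.7]
top back rim [13.9 29.6 33.2] rear rim [87.5 91.  94.8] back face 1 side rims [32.4 37.  41. ] [-41.2 -37.8 -32.2]
top cap 167 [ 503.35032517 -207.593998  ] -2.346342532267237 -3.1559944612466904
```

Measured against the caddy walls in the same camera, the bottle's x is about +0.4 mm (scene) and −1.1 mm (top), and y about −2 mm. It stands upright and home. I'll do a quick bystander check, then hand in.

Run:
```python
from h import *
from cell import workorder
a=dict(np.load("pics/top0.npz"))["im"].astype(int); b=cv2.imread("pics/t8.png")[:,:,::-1].astype(int)
def cen(im,f,x0,x1,y0,y1):
    r=im[y0:y1,x0:x1]; v,u=np.nonzero(f(r)); return len(u),round(u.mean(),2),round(v.mean(),2)
for n,f,bx in(("glue",lambda r:(r[...,0]-r[...,1]>50),(215,245,120,150)),("notes",lambda r:(r[...,0]-r[...,2]>70),(265,325,100,150)),("stapler",lambda r:(r[...,2]-r[...,0]>15),(205,295,275,312))):
    print(n,cen(a,f,*bx),cen(b,f,*bx))
s=monitor.read_state(); print(s["clock"],np.abs(s["qd"]).max())
print(workorder.finish_job())
```

```text
glue (113, np.float64(12.09), np.float64(13.14)) (118, np.float64(12.06), np.float64(13.12))
notes (957, np.float64(29.2), np.float64(24.99)) (969, np.float64(29.15), np.float64(25.03))
stapler (964, np.float64(44.04), np.float64(19.19)) (105, np.float64(70.5), np.float64(13.43))
22.5 0.08616282791983078
the job is handed in; nothing more can be done
None
```

The job is handed in: by my measurements the bottle stands upright and home in the bay (about 1 mm from the caddy origin in x, −2 mm in y). It leaned forward up to about 0.11 rad while being pushed. The glue stick and notes had not moved in the final image; my automatic check of the stapler failed (only 105 of its 964 pixels matched), so its final position is unconfirmed, though the gripper never went near it at desk height.

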